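Sweep loose strap seals into the bench scoop

ROBOT

A 7-joint arm with a two-finger parallel gripper is mounted at the origin on a cart in front of the work surface, level with it; the furniture and walls round the work are solid. World frame = base frame: x ahead of the robot, y to its left, z up, the work surface at z = 0. Lengths are in m, angles in rad, forces in N, time in s.
With the tool pointing down it reaches from about 0.4 to 0.9 m from the base axis. Payload 5.5 kg.
Tool frame: the origin (TCP) lies between the finger pads; the fingertips stand 17 mm ahead of it and the grasp point (between the pads) lies 2 mm behind it (arm.tcp_to_tips is the distance from the TCP to the fingertips, in m); z points along the fingers, y is the line along which they close (so a half turn about z gives the same grasp; the last joint's range is limited). The gripper opens to 85 mm and grips with 20 to 120 N. Pads are 22 mm wide; open, the fingers measure 114 mm over their backs; the gripper's body (76 mm by 85 mm) begins 54 mm behind the grasp point. The pads swing forward as they close: fully open they stand 13 mm farther back than shut.
Start: joints at [-0.982, 0.501, -0.427, 1.55, 0.221, 1.138, -0.21], TCP at [0.208, 0.616, 0.248] pointing down, gripper open.
Joint ranges: [-2.88, 2.88], [-0.31, 2.03], [-1.54, 1.56], [0.2, 2.42], [-1.41, 4.55], [0.19, 2.02], [-2.57, 2.57]. Speed limits (rad/s): [2.57, 2.57, 3.14, 3.14, 3.14, 3.14, 3.14].

INTERFACE

Orientations are given as a unit quaternion [w, x, y, z].
In Python, from bench import arm gives the robot as it stands.
- The arm moves only by the shell command python3 -m pendant 'ROWS' [OPENING] [FORCE]. ROWS is JSON, a list of rows, each an object of numbers: "x", "y", "z": the shift along the tool's x, y, z in cm; "rx", "ry", "rz": the turn, a rotation vector about the tool's x, y, z in degrees. A call has 1 to 8 rows; each row is the pose to reach, as a shift and turn from the pose commanded when the call began, along the tool's axes at that moment; what a row does not reach only later rows make up. A row lasts 1/10 s, in which the tool goes at most 50 mm and 8.59 degrees, less where a joint would pass 70% of its speed; a pose out of reach is approached as far as the arm can. A call with a gripper value outside its range is refused whole. OPENING is the finger opening in cm, from 0 to 8.54, set as the call begins (- or left out, the last holds). The fingers move at their own pace and stop on an object; FORCE is the grip in N (left out, the last holds). Time passes only in rows, so rows that repeat a pose let the fingers close. It gives the time, the measured TCP pose, the force, the opening and the grip force at its end, in the units of the state.
- arm.read_state(): the state, without advancing time (a new reading comes with each control period).
- arm.capture(name): name is "scene" or "top" or "wrist"; returns (picture, depth): 420x560x3 uint8, red, green, blue; 420x560 float32, m along the optical axis (not along the pixel's ray), 0 where there is no reading.
- arm.get_calibration(name): a dict with "vertical_fov" (degrees; the focal length in pixels is half the picture's height over the tangent of half this angle, whatever the lens; pixels are square), "cx", "cy" (the principal point, pixels), "rvec" (rotation vector, rad) and "tvec" (3), from world to camera coordinates, as OpenCV has them. Camera axes: x right, y down, z forward; pixel columns grow to the right and rows downward; lengths in m; the calibration is good to about 2 mm. A picture is of the moment at which its call begins: read the wrist's pose just before it. get_calibration takes no time and is no camera call; for the wrist camera it gives the pose at the moment of the call.
- arm.finish_job(): hands the job in; it is judged then, once.
The state is a dict: "time": time; "joints": joint angles; "qvel": joint speeds; "effort": joint torques, N m; "tool_pos": TCP position; "ee_rot": TCP orientation; "wrist_force": force on the tool from outside, world axes, zero at the start; "moment": the same for the moment, N m; "opening": finger opening in m; "finger_force": force on a finger pad.
Only numpy, scipy, OpenCV 4.12 (cv2) and the standard library are available. Lean on these libraries where they do the work, as an engineer would, in place of code of your own. Each camera call takes 0.05 s, during which the arm holds its last target. There are 200 camera calls.

TASK

Three small steel strap seals lie loose on the bench: sweep all three along the bench top with the fingertips, through the open mouth of the blue scoop, until each lies completely inside it behind the front edge. Push them only, never pick one up off the bench, and leave the spool, the black tape, the cups and the tape measure where they stand.

Things in the scene. Friction and masses are not known exactly. Their poses are not given: they have to be found in the camera images.
- scoop: blue three-sided sheet-metal scoop screwed to the bench; its grey floor is flush with the bench top. Inside 110 mm deep, 180 mm wide; walls 3 mm thick, with 6 mm thick rolled rims up to 31 mm high. Origin: centre of the inner floor; x points from the open mouth (x = -55 mm) to the back wall (x = +55 mm), side walls at y = +-90 mm. Two flat screw tabs stick out behind the back wall.
- seal_1: one of three equal loose steel strap seals (small bright bent-sheet clips, about 14 g, colliding as a solid block), lying flat on the bench between the cups and the scoop (the white curled scraps farther left are not seals): 17 mm (x) by 28 mm (y), 8 mm high; origin at the centre of its underside
- seal_2: one of three equal loose steel strap seals (small bright bent-sheet clips, about 14 g, colliding as a solid block), lying flat on the bench between the cups and the scoop (the white curled scraps farther left are not seals): 17 mm (x) by 28 mm (y), 8 mm high; origin at the centre of its underside
- seal_3: one of three equal loose steel strap seals (small bright bent-sheet clips, about 14 g, colliding as a solid block), lying flat on the bench between the cups and the scoop (the white curled scraps farther left are not seals): 17 mm (x) by 28 mm (y), 8 mm high; origin at the centre of its underside
- orange_spool: loose spool of orange cord, 62 mm across, 32 mm high; a bystander to be left alone; origin at the centre of its underside
- black_tape: loose roll of black tape lying flat on the bench beside the cups (not the one farther left), 58 mm across, 19 mm high; a bystander to be left alone; origin at the centre of its underside
- cup_purple: loose purple plastic cup, 72 mm across, 79 mm high; a bystander to be left alone; origin at the centre of its underside
- cup_blue: loose blue plastic cup, 66 mm across, 82 mm high; a bystander to be left alone; origin at the centre of its underside
- tape_measure: loose teal tape measure, 40 mm (x) by 91 mm (y), 67 mm high; a bystander to be left alone; origin at the centre of its underside

How it is judged:
By the outcome, as a careful person would: the job done as asked, in the order asked, and still so for the second after the job is handed in, with the robot touching nothing.
It also fails if it takes over 72 s, if anything falls off the work surface, if the arm or the gripper's body presses on something with over 40 N, if the wrist force passes 120 N, or if a joint passes its speed limit or range.

## Working session

There is one attempt and no reset: what is moved stays moved. The work goes in short steps, Python scripts to look and compute and a shell command to move; the robot and the scene stay as the last step left them, time stands still between calls to the robot, and variables do not carry over. Pictures are saved under pics/ and viewed, at most 13 in all, crops included, and the job is handed in when it is done.

```bash
mkdir -p pics
cat > h.py <<'E'
import numpy as np,cv2
from bench import arm
def cal(n):
    c=arm.get_calibration(n);f=210/np.tan(np.radians(c["vertical_fov"])/2)
    return f,c["cx"],c["cy"],cv2.Rodrigues(np.array(c["rvec"],float))[0],np.array(c["tvec"],float)
def onplane(c,u,v,z=0.):
    f,cx,cy,R,t=c
    d=R.T@np.array([(u-cx)/f,(v-cy)/f,1]);o=-R.T@t
    return o+d*(z-o[2])/d[2]
def proj(c,p):
    f,cx,cy,R,t=c
    q=R@np.array(p)+t
    return q[0]/q[2]*f+cx,q[1]/q[2]*f+cy
def at(c,D,u,v):
    f,cx,cy,R,t=c
    z=D[v,u];return R.T@(np.array([(u-cx)/f*z,(v-cy)/f*z,z])-t)
E
python3 - <<'E'
from h import *
for n in("top","scene"):
    p,d=arm.capture(n);cv2.imwrite(f"pics/{n}0.png",p[:,:,::-1]);np.save(f"{n}0.npy",d)
s=arm.read_state();print(s["tool_pos"],s["ee_rot"],s["wrist_force"],s["time"])
E
```

```text
[0.2078807  0.61522895 0.24735694] [-1.82672710e-04  1.62154518e-01  9.86764978e-01 -8.69941330e-04] [-0.25391671  0.19307567 -0.11734119] 0.1
```

View pics/top0.png

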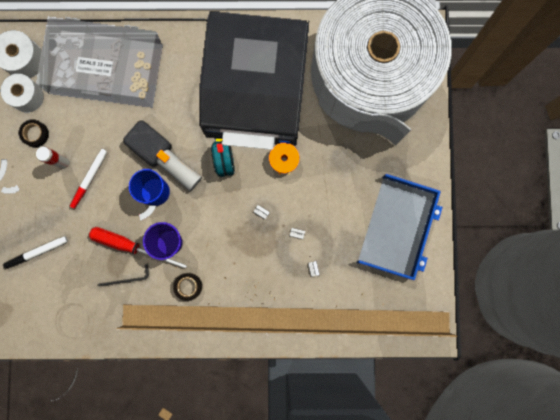

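View pics/scene0.png

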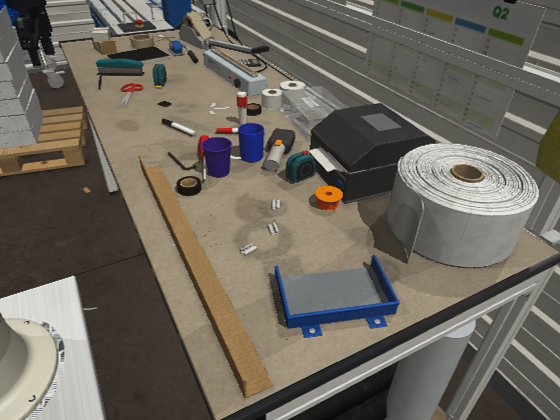

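The top view shows seals at about (261,212), (297,233) and (313,268). The scoop mouth is on its left side, from (386,178) to (360,264), with the spool at (284,158).

Run:
```python
from h import *
p=cv2.imread("pics/top0.png");c=cal("top");D=np.load("top0.npy")
cv2.imwrite("pics/crop1.png",cv2.resize(p[140:290,240:450],None,fx=3.8,fy=3.8,interpolation=cv2.INTER_CUBIC))
for n,u,v,z in [("s1",261,212,.008),("s2",297,233,.008),("s3",313,268,.008),("spool",284,158,.032),("mouthfar",386,178,.03),("mouthnear",360,264,.03),("backfar",438,190,.03),("backnear",414,277,.03),("tape",187,287,.019),("ledge",290,308,0),("ledgefront",450,310,.0),("roll low",408,132,0),("cupP",162,241,.08),("tapem",223,158,.067)]:
    print(n,onplane(c,u,v,z).round(3),at(c,D,u,v).round(3))
```

```text
s1 [0.573 0.179 0.008] [ 0.574  0.179 -0.003]
s2 [0.53  0.106 0.008] [ 0.531  0.105 -0.004]
s3 [0.459 0.074 0.008] [ 0.459  0.073 -0.003]
spool [0.68  0.131 0.032] [0.686 0.131 0.001]
mouthfar [ 0.638 -0.074  0.03 ] [ 0.643 -0.079  0.005]
mouthnear [ 0.466 -0.018  0.03 ] [ 0.466 -0.023  0.   ]
backfar [ 0.613 -0.178  0.03 ] [ 0.614 -0.178  0.029]
backnear [ 0.44  -0.125  0.03 ] [ 0.44  -0.124  0.034]
tape [0.422 0.327 0.019] [0.422 0.33  0.002]
ledge [0.378 0.121 0.   ] [0.379 0.121 0.007]
ledgefront [ 0.372 -0.203  0.   ] [ 0.372 -0.204 -0.001]
roll low [ 0.741 -0.129  0.   ] [ 0.711 -0.099  0.114]
cupP [0.511 0.365 0.08 ] [0.515 0.381 0.005]
tapem [0.673 0.251 0.067] [0.674 0.251 0.063]
```

View pics/crop1.png

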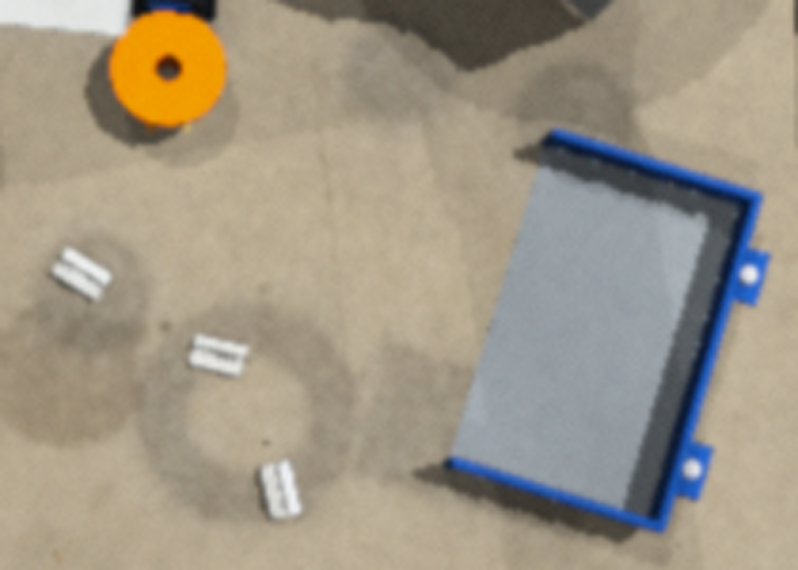

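```bash
python3 -m pendant '[{"x":-3,"y":-3,"rz":4},{"x":-6,"y":-6,"rz":10},{"x":-9,"y":-9,"rz":16},{"x":-12,"y":-12,"rz":22},{"x":-15,"y":-15,"rz":28},{"x":-18,"y":-18,"rz":35},{"x":-21,"y":-21,"rz":42},{"x":-24,"y":-24,"rz":48}]' 1.4 30
cat >> h.py <<'E'
def go(x,y,z,tx=None):
    """target world TCP, optional tool-x heading deg -> tool row"""
    from scipy.spatial.transform import Rotation as Ro
    s=arm.read_state();q=s["ee_rot"];R=Ro.from_quat([q[1],q[2],q[3],q[0]])
    d=R.inv().apply(np.array([x,y,z])-s["tool_pos"])*100
    h=np.degrees(np.arctan2(*R.as_matrix()[1::-1,0]))
    print("pos",s["tool_pos"].round(4),"head",h.round(1),"row",d.round(2),"rz",None if tx is None else round(h-tx,1),"F",np.round(s["wrist_force"],1),"open",s["opening"],"t",s["time"])
E
python3 - <<'E'
from h import *
go(.440,.115,.10,114)
print(arm.tcp_to_tips)
c=cal("top")
for u,v in((382.1,184.2),(359.7,261.6),(240+705/3.8,140+215/3.8),(240+628/3.8,140+508/3.8)):print(onplane(c,u,v,0).round(3))
E
```

```text
pos [0.2079 0.6152 0.2474] head 161.3 row [-38.   -39.94  14.8 ] rz 47.3 F [-0.3  0.2 -0.1] open 0.0857513030680619 t 0.1
0.017
[ 0.631 -0.072  0.   ]
[ 0.471 -0.022  0.   ]
[ 0.604 -0.161  0.   ]
[ 0.446 -0.115  0.   ]schema error: expected keys x, y, z, rx, ry, rz
```

```bash
python3 -m pendant '[{"x":-3,"y":-3,"z":0,"rx":0,"ry":0,"rz":4},{"x":-6,"y":-6,"z":0,"rx":0,"ry":0,"rz":10},{"x":-9,"y":-9,"z":0,"rx":0,"ry":0,"rz":16},{"x":-12,"y":-12,"z":0,"rx":0,"ry":0,"rz":22},{"x":-15,"y":-15,"z":0,"rx":0,"ry":0,"rz":28},{"x":-18,"y":-18,"z":0,"rx":0,"ry":0,"rz":35},{"x":-21,"y":-21,"z":0,"rx":0,"ry":0,"rz":42},{"x":-24,"y":-24,"z":0,"rx":0,"ry":0,"rz":47}]' 1.4 30
python3 -c "
from h import *
go(.440,.115,.10,114)"
```

```text
time: 0.9
tool_pos: [0.3589, 0.3098, 0.2481]
ee_rot: [-0.0, 0.544, 0.839, -0.0]
wrist_force: [1.1, 0.7, 0.1]
opening: 0.0137
finger_force: 0.0
pos [0.3589 0.3098 0.2481] head 114.1 row [-21.09  -0.54  14.82] rz 0.1 F [1.1 0.7 0.1] open 0.013694124291754423 t 0.9
```

```bash
python3 -m pendant '[{"x":-4,"y":0,"z":2,"rx":0,"ry":0,"rz":0},{"x":-8,"y":0,"z":5,"rx":0,"ry":0,"rz":0},{"x":-12,"y":-0.2,"z":8,"rx":0,"ry":0,"rz":0},{"x":-16,"y":-0.4,"z":11,"rx":0,"ry":0,"rz":0},{"x":-19,"y":-0.5,"z":13,"rx":0,"ry":0,"rz":0},{"x":-21,"y":-0.5,"z":15,"rx":0,"ry":0,"rz":0},{"x":-21,"y":-0.5,"z":16,"rx":0,"ry":0,"rz":0},{"x":-21,"y":-0.5,"z":16,"rx":0,"ry":0,"rz":0}]'
python3 - <<'E'
from h import *
go(.440,.115,.020,114)
p,d=arm.capture("wrist");c=cal("wrist")
p=p[:,:,::-1].copy();cv2.imwrite("pics/w1.png",p)
E
```

```text
time: 1.7
tool_pos: [0.4392, 0.1179, 0.0869]
ee_rot: [-0.001, 0.543, 0.84, -0.001]
wrist_force: [-0.1, 0.4, 0.5]
opening: 0.0141
finger_force: 0.0
pos [0.4392 0.1179 0.0869] head 114.3 row [-0.31 -0.02  6.69] rz 0.3 F [-0.1  0.4  0.5] open 0.014067418794446668 t 1.7
```

View pics/w1.png

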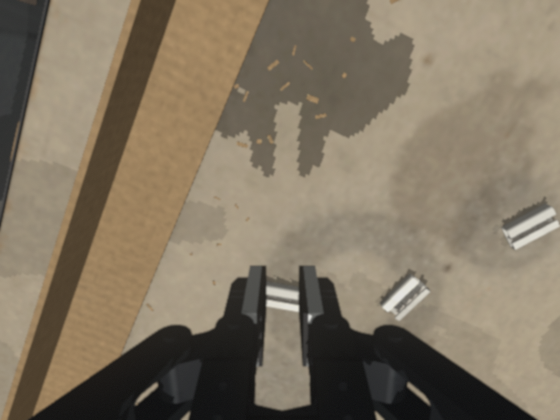

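The wrist view shows seal 3 centred between the fingers at (283,296), seal 2 at (405,296) and seal 1 at (530,225). The ledge is clear on the left.

Run:
```python
from h import *
c=cal("wrist")
for u,v,z in((283,296,.008),(405,296,.008),(530,225,.008),(205,150,0),(150,280,0)):print(onplane(c,u,v,z).round(4))
s=arm.read_state();print(proj(c,s["tool_pos"]),proj(c,s["tool_pos"]-[0,0,.017]),proj(c,[s["tool_pos"][0],s["tool_pos"][1],.01]))
```

```text
[0.4597 0.078  0.008 ]
[0.5301 0.11   0.008 ]
[0.5728 0.1824 0.008 ]
[0.381  0.1429 0.    ]
[0.3782 0.0487 0.    ]
(np.float64(279.80043164639517), np.float64(306.5849313783825)) (np.float64(280.0791966769572), np.float64(284.11642302257985)) (np.float64(280.7421752927949), np.float64(230.6802350630277))
```

```bash
python3 -m pendant '[{"x":0,"y":0,"z":3,"rx":0,"ry":0,"rz":0},{"x":0,"y":0,"z":5,"rx":0,"ry":0,"rz":0},{"x":0,"y":0,"z":6,"rx":0,"ry":0,"rz":0},{"x":0,"y":0,"z":6.5,"rx":0,"ry":0,"rz":0},{"x":0,"y":0,"z":6.7,"rx":0,"ry":0,"rz":0},{"x":0,"y":0,"z":6.7,"rx":0,"ry":0,"rz":0}]'
python3 -c "
from h import *
go(.524,-.075,.0195,114)"
```

```text
time: 2.35
tool_pos: [0.441, 0.1188, 0.0219]
ee_rot: [0.0, 0.542, 0.84, 0.0]
wrist_force: [-0.3, -0.1, 0.0]
opening: 0.0137
finger_force: 0.0
pos [0.441  0.1188 0.0219] head 114.4 row [-21.07  -0.43   0.24] rz 0.4 F [-0.3 -0.1  0. ] open 0.013707749383345236 t 2.35
```

```bash
python3 -m pendant '[{"x":-1,"y":0,"z":0.2,"rx":0,"ry":0,"rz":0},{"x":-2,"y":0,"z":0.2,"rx":0,"ry":0,"rz":0},{"x":-3,"y":0,"z":0.2,"rx":0,"ry":0,"rz":0},{"x":-4,"y":0,"z":0.2,"rx":0,"ry":0,"rz":0},{"x":-5,"y":0,"z":0.2,"rx":0,"ry":0,"rz":0},{"x":-6,"y":0,"z":0.2,"rx":0,"ry":0,"rz":0},{"x":-7,"y":0,"z":0.2,"rx":0,"ry":0,"rz":0},{"x":-7,"y":0,"z":0.2,"rx":0,"ry":0,"rz":0}]'
python3 - <<'E'
from h import *
go(.524,-.075,.0195,114)
p,d=arm.capture("wrist");cv2.imwrite("pics/w2.png",p[:,:,::-1])
E
```

```text
time: 3.15
tool_pos: [0.4702, 0.0526, 0.0193]
ee_rot: [0.0, 0.543, 0.84, -0.0]
wrist_force: [-0.5, -0.4, 0.2]
opening: 0.014
finger_force: 0.0
pos [0.4702 0.0526 0.0193] head 114.2 row [-1.384e+01 -3.200e-01 -1.000e-02] rz 0.2 F [-0.5 -0.4  0.2] open 0.013995792750435485 t 3.15
```

View pics/w2.png

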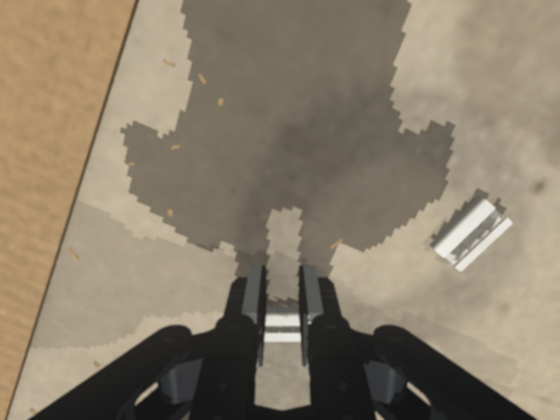

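Seal 3 is being pushed squarely at (283,327), just ahead of both fingertips. I'll carry on into the scoop, then back out and lift.

```bash
python3 -m pendant '[{"x":-1,"y":0,"z":0,"rx":0,"ry":0,"rz":0},{"x":-2,"y":0,"z":0,"rx":0,"ry":0,"rz":0},{"x":-3,"y":0,"z":0,"rx":0,"ry":0,"rz":0},{"x":-4,"y":0,"z":0,"rx":0,"ry":0,"rz":0},{"x":-5,"y":0,"z":0,"rx":0,"ry":0,"rz":0},{"x":-6,"y":0,"z":0,"rx":0,"ry":0,"rz":0},{"x":-7,"y":0,"z":0,"rx":0,"ry":0,"rz":0},{"x":-7.8,"y":0,"z":0,"rx":0,"ry":0,"rz":0}]'
python3 -m pendant '[{"x":-1,"y":0,"z":0,"rx":0,"ry":0,"rz":0},{"x":-2,"y":0,"z":0,"rx":0,"ry":0,"rz":0},{"x":-3,"y":0,"z":0,"rx":0,"ry":0,"rz":0},{"x":-4,"y":0,"z":0,"rx":0,"ry":0,"rz":0},{"x":-5,"y":0,"z":0,"rx":0,"ry":0,"rz":0},{"x":-5.8,"y":0,"z":0,"rx":0,"ry":0,"rz":0},{"x":-6.2,"y":0,"z":0,"rx":0,"ry":0,"rz":0},{"x":-6.2,"y":0,"z":0,"rx":0,"ry":0,"rz":0}]'
python3 -c "
from h import *
go(.524,-.075,.0195,114)"
python3 -m pendant '[{"x":0.6,"y":0,"z":0,"rx":0,"ry":0,"rz":0},{"x":1.2,"y":0,"z":-1,"rx":0,"ry":0,"rz":0},{"x":2,"y":0,"z":-4,"rx":0,"ry":0,"rz":0},{"x":5,"y":0,"z":-7,"rx":0,"ry":0,"rz":0},{"x":9,"y":0,"z":-9,"rx":0,"ry":0,"rz":0},{"x":13,"y":0,"z":-9,"rx":0,"ry":0,"rz":0},{"x":17,"y":0,"z":-9,"rx":0,"ry":0,"rz":0},{"x":20,"y":0,"z":-9,"rx":0,"ry":0,"rz":0}]'
python3 -c "
from h import *
go(.522,.152,.08,100)"
```

```text
time: 4.0
tool_pos: [0.502, -0.0177, 0.0193]
ee_rot: [0.0, 0.542, 0.84, -0.0]
wrist_force: [0.2, -0.9, -0.1]
opening: 0.0142
finger_force: 0.0
time: 4.8
tool_pos: [0.5273, -0.0738, 0.0193]
ee_rot: [0.0, 0.543, 0.84, -0.0]
wrist_force: [0.2, -0.5, 1.2]
opening: 0.0141
finger_force: 0.0
pos [ 0.5273 -0.0738  0.0193] head 114.3 row [ 0.03 -0.35 -0.02] rz 0.3 F [ 0.2 -0.5  1.2] open 0.014066535300923045 t 4.8
time: 5.6
tool_pos: [0.4429, 0.1124, 0.1103]
ee_rot: [0.0, 0.541, 0.841, 0.001]
wrist_force: [0.1, -1.0, 0.4]
opening: 0.014
finger_force: 0.0
pos [0.4429 0.1124 0.1103] head 114.5 row [0.31 8.84 3.04] rz 14.5 F [ 0.1 -1.   0.4] open 0.014032116251792529 t 5.6
```

```bash
python3 -m pendant '[{"x":0,"y":3,"z":0,"rx":0,"ry":0,"rz":4},{"x":0,"y":6,"z":0,"rx":0,"ry":0,"rz":8},{"x":0,"y":8.6,"z":2,"rx":0,"ry":0,"rz":11.5},{"x":0,"y":8.6,"z":3,"rx":0,"ry":0,"rz":11.5},{"x":0,"y":8.6,"z":4,"rx":0,"ry":0,"rz":11.5},{"x":0,"y":8.6,"z":4,"rx":0,"ry":0,"rz":11.5}]'
python3 -c "
from h import *
go(.521,.148,.0193,103)"
```

```text
time: 6.2
tool_pos: [0.5204, 0.1442, 0.0679]
ee_rot: [-0.001, 0.623, 0.782, -0.002]
wrist_force: [-0.5, -0.8, -0.1]
opening: 0.014
finger_force: 0.0
pos [0.5204 0.1442 0.0679] head 102.9 row [0.36 0.17 4.86] rz -0.1 F [-0.5 -0.8 -0.1] open 0.014049241057430854 t 6.2
```

Then I'll descend, and push 20 cm along the heading.

```bash
python3 -m pendant '[{"x":0.5,"y":0,"z":1,"rx":0,"ry":0,"rz":0},{"x":0.5,"y":0,"z":3,"rx":0,"ry":0,"rz":0},{"x":0.5,"y":0,"z":4.2,"rx":0,"ry":0,"rz":0},{"x":0.5,"y":0,"z":4.8,"rx":0,"ry":0,"rz":0},{"x":0.5,"y":0,"z":4.8,"rx":0,"ry":0,"rz":0},{"x":-0.5,"y":0,"z":4.8,"rx":0,"ry":0,"rz":0},{"x":-1.5,"y":0,"z":4.8,"rx":0,"ry":0,"rz":0},{"x":-2.5,"y":0,"z":4.8,"rx":0,"ry":0,"rz":0}]'
python3 -m pendant '[{"x":-1,"y":0,"z":0,"rx":0,"ry":0,"rz":0},{"x":-2,"y":0,"z":0,"rx":0,"ry":0,"rz":0},{"x":-3,"y":0,"z":0,"rx":0,"ry":0,"rz":0},{"x":-4,"y":0,"z":0,"rx":0,"ry":0,"rz":0},{"x":-4,"y":0,"z":0,"rx":0,"ry":0,"rz":0}]'
python3 - <<'E'
from h import *
go(.572,-.068,.0193,103)
p,d=arm.capture("wrist");cv2.imwrite("pics/w3.png",p[:,:,::-1])
E
```

```text
time: 7.0
tool_pos: [0.5294, 0.1188, 0.0219]
ee_rot: [0.001, 0.624, 0.781, 0.0]
wrist_force: [-0.5, -0.6, -0.6]
opening: 0.0143
finger_force: 0.0
time: 7.5
tool_pos: [0.538, 0.0789, 0.0213]
ee_rot: [0.0, 0.625, 0.781, -0.0]
wrist_force: [0.4, -0.1, 0.3]
opening: 0.0138
finger_force: 0.0
pos [0.538  0.0789 0.0213] head 102.7 row [-15.08   0.09   0.22] rz -0.3 F [ 0.4 -0.1  0.3] open 0.013837350207427058 t 7.5
```

View pics/w3.png

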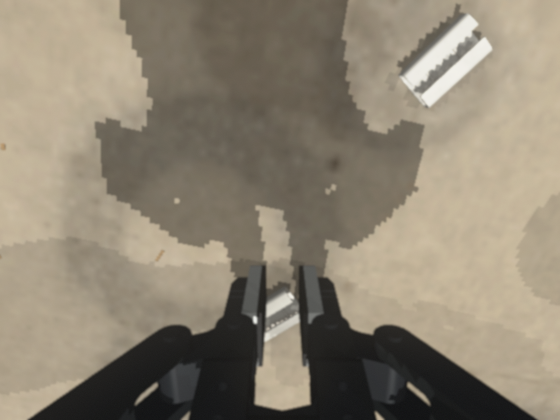

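Seal 2, at (278,312), rides tilted with a corner nested in the finger gap, which still holds it. Seal 1 is untouched at (445,60). Continuing slightly lower.

```bash
python3 -m pendant '[{"x":-1,"y":0,"z":0.1,"rx":0,"ry":0,"rz":0},{"x":-2,"y":0,"z":0.2,"rx":0,"ry":0,"rz":0},{"x":-3,"y":0,"z":0.2,"rx":0,"ry":0,"rz":0},{"x":-4,"y":0,"z":0.2,"rx":0,"ry":0,"rz":0},{"x":-5,"y":0,"z":0.2,"rx":0,"ry":0,"rz":0},{"x":-6,"y":0,"z":0.2,"rx":0,"ry":0,"rz":0},{"x":-7,"y":0,"z":0.2,"rx":0,"ry":0,"rz":0},{"x":-7,"y":0,"z":0.2,"rx":0,"ry":0,"rz":0}]'
python3 - <<'E'
from h import *
go(.572,-.068,.0193,103)
p,d=arm.capture("wrist");cv2.imwrite("pics/w4.png",p[:,:,::-1])
E
```

```text
time: 8.35
tool_pos: [0.5539, 0.0108, 0.0197]
ee_rot: [0.001, 0.624, 0.781, 0.0]
wrist_force: [-0.3, 1.1, 2.8]
opening: 0.0142
finger_force: 1.3
pos [0.5539 0.0108 0.0197] head 102.7 row [-8.08  0.03  0.04] rz -0.3 F [-0.3  1.1  2.8] open 0.014199421268121251 t 8.35
```

View pics/w4.png

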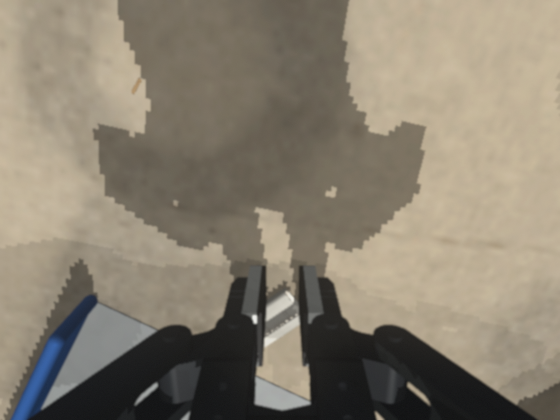

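```bash
python3 -m pendant '[{"x":-1,"y":0,"z":0,"rx":0,"ry":0,"rz":0},{"x":-2,"y":0,"z":-0.05,"rx":0,"ry":0,"rz":0},{"x":-3,"y":0,"z":-0.05,"rx":0,"ry":0,"rz":0},{"x":-4,"y":0,"z":-0.05,"rx":0,"ry":0,"rz":0},{"x":-5,"y":0,"z":-0.05,"rx":0,"ry":0,"rz":0},{"x":-6,"y":0,"z":-0.05,"rx":0,"ry":0,"rz":0},{"x":-7,"y":0,"z":-0.05,"rx":0,"ry":0,"rz":0},{"x":-8,"y":0,"z":-0.05,"rx":0,"ry":0,"rz":0}]'
python3 -m pendant '[{"x":-0.7,"y":0,"z":0,"rx":0,"ry":0,"rz":0},{"x":-1,"y":0,"z":0,"rx":0,"ry":0,"rz":0},{"x":-1,"y":0,"z":0,"rx":0,"ry":0,"rz":0},{"x":-1,"y":0,"z":0,"rx":0,"ry":0,"rz":0}]'
python3 -m pendant '[{"x":0,"y":0,"z":0,"rx":0,"ry":0,"rz":0},{"x":0,"y":0,"z":0,"rx":0,"ry":0,"rz":0},{"x":0.5,"y":0,"z":0,"rx":0,"ry":0,"rz":0},{"x":1,"y":0,"z":0,"rx":0,"ry":0,"rz":0},{"x":2,"y":0,"z":-2,"rx":0,"ry":0,"rz":0},{"x":3,"y":0,"z":-5,"rx":0,"ry":0,"rz":0},{"x":6,"y":0,"z":-8,"rx":0,"ry":0,"rz":0},{"x":10,"y":0,"z":-10,"rx":0,"ry":0,"rz":0}]' 2.4
python3 - <<'E'
from h import *
go(.570,.225,.10,95)
p,d=arm.capture("top");cv2.imwrite("pics/top2.png",cv2.resize(p[120:290,230:450,::-1],None,fx=3.4,fy=3.4,interpolation=cv2.INTER_CUBIC))
E
```

```text
time: 9.2
tool_pos: [0.571, -0.0659, 0.0198]
ee_rot: [-0.0, 0.624, 0.782, -0.0]
wrist_force: [-0.2, -0.3, -0.4]
opening: 0.0139
finger_force: 0.0
time: 9.6
tool_pos: [0.5729, -0.0743, 0.0197]
ee_rot: [-0.0, 0.623, 0.782, 0.0]
wrist_force: [0.8, 0.5, -0.4]
opening: 0.0141
finger_force: 0.0
time: 10.4
tool_pos: [0.5518, 0.022, 0.1219]
ee_rot: [0.001, 0.625, 0.781, 0.001]
wrist_force: [0.6, 0.7, -0.9]
opening: 0.0237
finger_force: 0.0
pos [0.5518 0.022  0.1219] head 102.6 row [19.42  6.21  2.18] rz 7.6 F [ 0.6  0.7 -0.9] open 0.02365888046535748 t 10.4
```

View pics/top2.png

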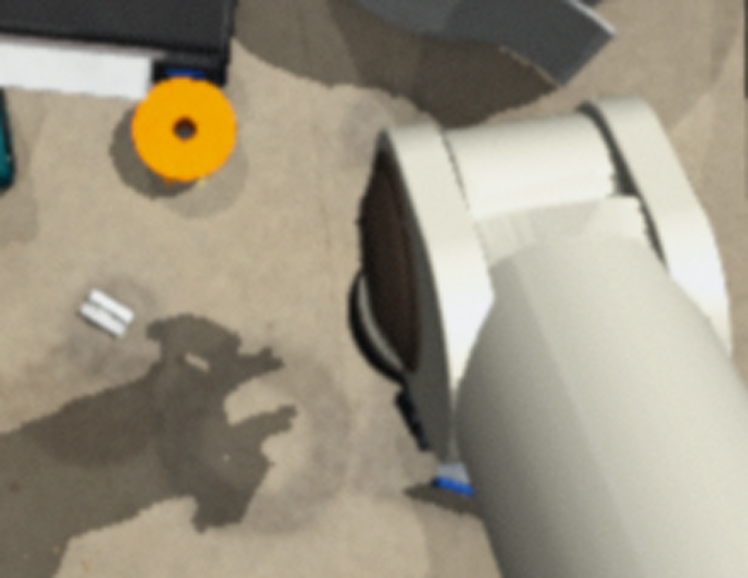

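The arm hides the scoop. Seal 1 is still at its place at (107,313), and the spool is untouched. On to seal 1.

```bash
python3 -m pendant '[{"x":4,"y":1,"z":0,"rx":0,"ry":0,"rz":2},{"x":8,"y":2.5,"z":0,"rx":0,"ry":0,"rz":4},{"x":12,"y":4,"z":0,"rx":0,"ry":0,"rz":6},{"x":16,"y":5.5,"z":0,"rx":0,"ry":0,"rz":8},{"x":19.5,"y":6.2,"z":2,"rx":0,"ry":0,"rz":8.3},{"x":19.5,"y":6.2,"z":5,"rx":0,"ry":0,"rz":8.3},{"x":19.5,"y":6.2,"z":6,"rx":0,"ry":0,"rz":8.3},{"x":19.5,"y":6.2,"z":6,"rx":0,"ry":0,"rz":8.3}]' 1.4
python3 - <<'E'
from h import *
go(.570,.226,.0195,94.3)
p,d=arm.capture("top");cv2.imwrite("pics/top3.png",cv2.resize(p[120:290,230:450,::-1],None,fx=3.4,fy=3.4,interpolation=cv2.INTER_CUBIC))
E
```

```text
time: 11.25
tool_pos: [0.566, 0.2251, 0.0576]
ee_rot: [-0.001, 0.679, 0.734, -0.002]
wrist_force: [-0.2, -0.4, 0.1]
opening: 0.0141
finger_force: 0.0
pos [0.566  0.2251 0.0576] head 94.5 row [0.07 0.42 3.81] rz 0.2 F [-0.2 -0.4  0.1] open 0.014141963962754515 t 11.25
```

View pics/top3.png

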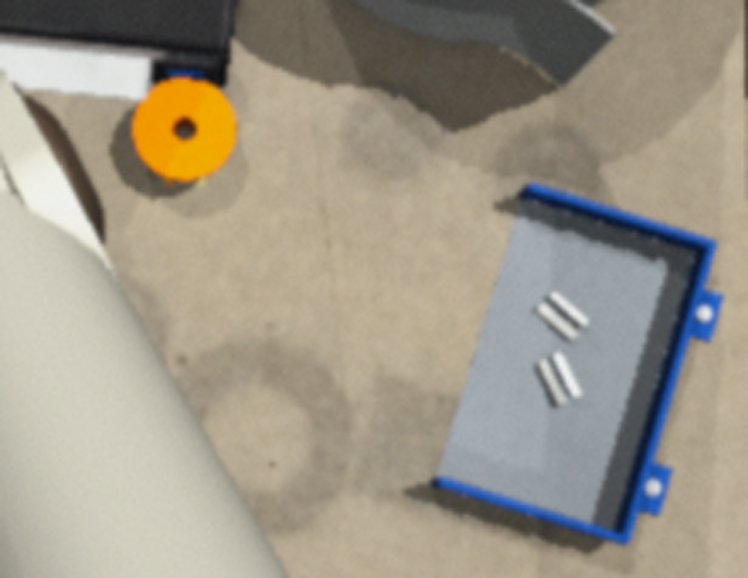

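Both seals lie well inside the scoop, at (562,315) and (557,380). Now pushing seal 1.

```bash
python3 -m pendant '[{"x":0.2,"y":0.5,"z":1,"rx":0,"ry":0,"rz":0},{"x":0.2,"y":0.5,"z":2.5,"rx":0,"ry":0,"rz":0},{"x":0.2,"y":0.5,"z":3.5,"rx":0,"ry":0,"rz":0},{"x":0.2,"y":0.5,"z":3.8,"rx":0,"ry":0,"rz":0},{"x":0,"y":0.5,"z":3.8,"rx":0,"ry":0,"rz":0},{"x":-1,"y":0.5,"z":3.8,"rx":0,"ry":0,"rz":0},{"x":-2,"y":0.5,"z":3.8,"rx":0,"ry":0,"rz":0},{"x":-3,"y":0.5,"z":3.8,"rx":0,"ry":0,"rz":0}]'
python3 -m pendant '[{"x":-1,"y":0,"z":0,"rx":0,"ry":0,"rz":0},{"x":-2,"y":0,"z":0,"rx":0,"ry":0,"rz":0},{"x":-3,"y":0,"z":0,"rx":0,"ry":0,"rz":0},{"x":-4,"y":0,"z":0,"rx":0,"ry":0,"rz":0},{"x":-5,"y":0,"z":0,"rx":0,"ry":0,"rz":0},{"x":-5,"y":0,"z":0,"rx":0,"ry":0,"rz":0}]'
python3 - <<'E'
from h import *
go(.594,-.075,.0195,94.3)
p,d=arm.capture("wrist");cv2.imwrite("pics/w5.png",p[:,:,::-1])
E
```

```text
time: 12.1
tool_pos: [0.5758, 0.1956, 0.0223]
ee_rot: [0.0, 0.679, 0.734, 0.0]
wrist_force: [-0.4, 0.7, -0.0]
opening: 0.0137
finger_force: 0.0
time: 12.7
tool_pos: [0.5796, 0.1448, 0.0218]
ee_rot: [0.0, 0.68, 0.734, -0.0]
wrist_force: [-1.1, -0.0, 0.6]
opening: 0.0142
finger_force: 0.0
pos [0.5796 0.1448 0.0218] head 94.4 row [-22.02  -0.25   0.26] rz 0.1 F [-1.1 -0.   0.6] open 0.014161084121168385 t 12.7
```

View pics/w5.png

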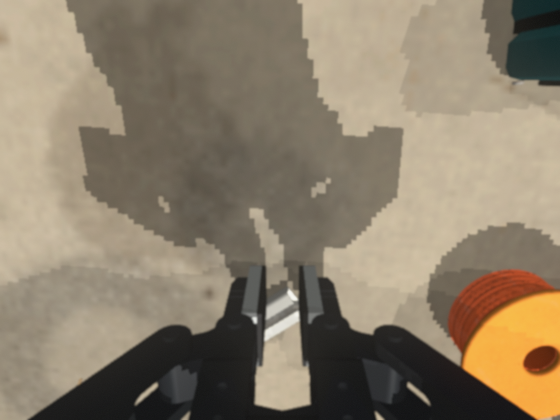

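Seal 1 at (280,312) is nested in the gap just as seal 2 was, with the spool clear on the right. Pushing on 22 cm, then opening slightly, backing off and lifting away.

```bash
python3 -m pendant '[{"x":-1,"y":0,"z":0.1,"rx":0,"ry":0,"rz":0},{"x":-2,"y":0,"z":0.2,"rx":0,"ry":0,"rz":0},{"x":-3,"y":0,"z":0.2,"rx":0,"ry":0,"rz":0},{"x":-4,"y":0,"z":0.2,"rx":0,"ry":0,"rz":0},{"x":-5,"y":0,"z":0.2,"rx":0,"ry":0,"rz":0},{"x":-6,"y":0,"z":0.2,"rx":0,"ry":0,"rz":0},{"x":-7,"y":0,"z":0.2,"rx":0,"ry":0,"rz":0},{"x":-8,"y":0,"z":0.2,"rx":0,"ry":0,"rz":0}]'
python3 -m pendant '[{"x":-1,"y":0,"z":0,"rx":0,"ry":0,"rz":0},{"x":-2,"y":0,"z":0,"rx":0,"ry":0,"rz":0},{"x":-3,"y":0,"z":0,"rx":0,"ry":0,"rz":0},{"x":-4,"y":0,"z":0,"rx":0,"ry":0,"rz":0},{"x":-5,"y":0,"z":0,"rx":0,"ry":0,"rz":0},{"x":-6,"y":0,"z":0,"rx":0,"ry":0,"rz":0},{"x":-7,"y":0,"z":0,"rx":0,"ry":0,"rz":0},{"x":-8,"y":0,"z":0,"rx":0,"ry":0,"rz":0}]'
python3 -m pendant '[{"x":-1,"y":0,"z":0,"rx":0,"ry":0,"rz":0},{"x":-2,"y":0,"z":0,"rx":0,"ry":0,"rz":0},{"x":-3,"y":0,"z":0,"rx":0,"ry":0,"rz":0},{"x":-4,"y":0,"z":0,"rx":0,"ry":0,"rz":0},{"x":-5,"y":0,"z":0,"rx":0,"ry":0,"rz":0},{"x":-6,"y":0,"z":0,"rx":0,"ry":0,"rz":0},{"x":-6.3,"y":0,"z":0,"rx":0,"ry":0,"rz":0},{"x":-6.3,"y":0,"z":0,"rx":0,"ry":0,"rz":0}]'
python3 -m pendant '[{"x":0,"y":0,"z":0,"rx":0,"ry":0,"rz":0},{"x":0,"y":0,"z":0,"rx":0,"ry":0,"rz":0},{"x":0.5,"y":0,"z":0,"rx":0,"ry":0,"rz":0},{"x":1,"y":0,"z":0,"rx":0,"ry":0,"rz":0},{"x":2,"y":0,"z":-2,"rx":0,"ry":0,"rz":0},{"x":3,"y":0,"z":-5,"rx":0,"ry":0,"rz":0},{"x":6,"y":-2,"z":-9,"rx":0,"ry":0,"rz":0},{"x":10,"y":-4,"z":-13,"rx":0,"ry":0,"rz":0}]' 2.4
python3 -m pendant '[{"x":4,"y":-1,"z":-2,"rx":0,"ry":0,"rz":0},{"x":8,"y":-2,"z":-3,"rx":0,"ry":0,"rz":0},{"x":12,"y":-3,"z":-3,"rx":0,"ry":0,"rz":0},{"x":16,"y":-4,"z":-3,"rx":0,"ry":0,"rz":0},{"x":20,"y":-4,"z":-3,"rx":0,"ry":0,"rz":0},{"x":24,"y":-4,"z":-3,"rx":0,"ry":0,"rz":0},{"x":26,"y":-4,"z":-3,"rx":0,"ry":0,"rz":0},{"x":26,"y":-4,"z":-3,"rx":0,"ry":0,"rz":0}]'
python3 - <<'E'
from h import *
p,d=arm.capture("top");q=p[:,:,::-1].copy();q[0:210,280:]=q[0:210,280:]
big=cv2.resize(q[130:300,140:450],None,fx=2.5,fy=2.5,interpolation=cv2.INTER_CUBIC)
cv2.imwrite("pics/top4.png",big)
E
```

```text
time: 13.55
tool_pos: [0.5862, 0.0673, 0.0203]
ee_rot: [0.0, 0.678, 0.735, 0.001]
wrist_force: [0.1, 3.1, 5.0]
opening: 0.014
finger_force: 2.9
time: 14.35
tool_pos: [0.5924, -0.0124, 0.0203]
ee_rot: [0.0, 0.678, 0.735, 0.001]
wrist_force: [-0.0, 3.3, 6.5]
opening: 0.0139
finger_force: 3.1
time: 15.15
tool_pos: [0.5971, -0.0764, 0.0201]
ee_rot: [0.0, 0.679, 0.734, 0.0]
wrist_force: [0.9, 1.1, 2.6]
opening: 0.0144
finger_force: 1.5
time: 15.95
tool_pos: [0.5539, 0.0128, 0.1415]
ee_rot: [0.0, 0.679, 0.734, -0.0]
wrist_force: [1.2, 0.5, 0.7]
opening: 0.0237
finger_force: 0.0
time: 16.75
tool_pos: [0.4921, 0.274, 0.1706]
ee_rot: [-0.001, 0.676, 0.737, 0.001]
wrist_force: [-0.6, 0.3, -0.1]
opening: 0.0238
finger_force: 0.0
```

View pics/top4.png

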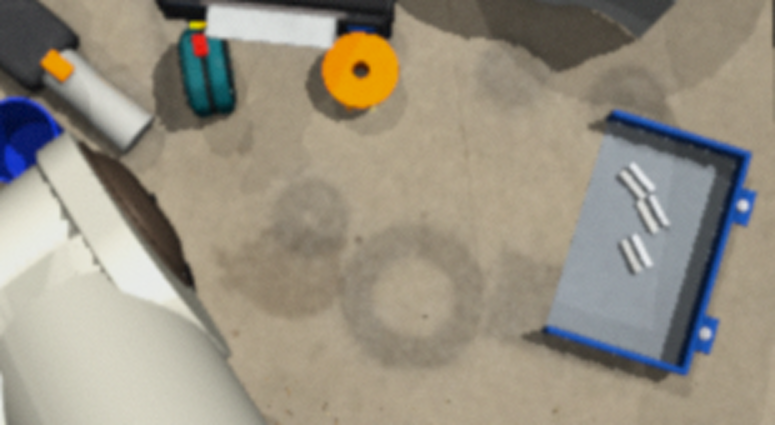

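All three seals, at (637,180), (653,213) and (635,253), are inside the scoop, at least 15 mm behind the front edge. The spool and tape measure have not moved, and the arm is clear.

```bash
python3 -c "
from bench import arm
print(arm.finish_job())"
```

```text
the job is handed in; nothing more can be done
None
```

I swept all three seals along the bench into the blue scoop, and each lies at least 15 mm behind the front edge. The arm avoided the spool, tape measure, cups and black tape, though the last picture shows only the spool and tape measure clearly. The job was handed in at about 17 s.

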